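Park the index plunger and slide the stone under the lens

TASK

Unlock the small inspection slide: pull its spring plunger up by the T-grip, twist it clockwise (seen from above) and let it drop into the collar's rest notch so that it stays retracted by itself. Then let go of it and push the carriage by its upright post all the way to the end stop, so that the stone in the pocket lies under the lens. Pull gently: do not haul the plunger against its top stop, twist it hard before its pin is clear, or force the carriage; and leave the stone and the other things as they lie.

Things in the scene. Friction and masses are not known exactly. Their poses are not given: they have to be found in the camera images.
- fixture: Inspection slide fixed to the table: dark base plate 150 x 250 x 12 mm, guides, plunger bracket, lens on a post. Origin: centre of the base's underside; z up; +y is the way the carriage travels; its -x side (towards the robot) has the plunger, upright at (-30, 0) mm. The lens, 56 mm wide, its top 72 mm above the table, is centred at (25, 65) mm.
- grip (a point): Centre of the plunger's black T-grip, a bar 46 mm long (own x), 12 mm wide (own y), 26 mm tall, to be pinched across its width; 97 mm above the table while the plunger is down. A thin shank goes from it down into the brass collar, 26 mm wide, top 62 to 73 mm above the table.
- plunger_lift (a joint): Pull-up (m). 0 = down, tip 5 mm deep in the carriage. A spring resists: 6 N plus 0.3 N per mm (plunger weighs 90 g). A cross pin under the grip, along it, stands in the collar's deep slot. The collar's height differs each time, known only by feel or sight: the pin clears its top at 10 to 21 mm; a stop follows 1.6 mm higher (15 N more per mm; load it under 14 N). In the rest notch it stays up 7 to 18 mm.
- plunger_turn (a joint): Turn about the upright axis, clockwise from above (rad). 0 = grip along the fixture's x, pin in the deep slot (play 0.08 either way). The rest notch is at 1.31 (75 degrees clockwise), play 0.08 either way; there the pin drops 3 mm below the collar's top. Turned before the pin is clear, it jams on the slot wall (never over 30 N).
- carriage (a joint): Travel of the carriage (aluminium plate 100 x 130 mm with a pocket and a post) along the fixture's +y (m): 0 = locked by the plunger (1 mm play), 0.080 = against the end stop. It slides with 3 N of friction and stays where it is left; push with less than 25 N, and with less than 12 N while the plunger locks it.
- push_post (a point): On the axis of the carriage's upright steel post, 14 mm in diameter, its top 88 mm and this point 73 mm above the table. Pushed along the fixture's +y it moves the carriage.
- stone_mid (a point): Middle of the loose amber stone, 31 x 49 x 16 mm, that lies in the carriage's shallow pocket (walls 6 mm high).
- pocket (a point): Centre of the pocket's floor on the carriage, 27 mm above the table; inside 40 x 58 mm.
- tweezers: Bystander: black tweezers, 128 mm, lying left of the slide; origin under its middle.
- loupe: Bystander: folding loupe 29 x 39 x 16 mm, left of and behind the slide; origin under its middle.
- caliper: Bystander: calliper 208 mm long, lying right of the slide; origin under its middle.
- capsule: Bystander: small steel and dark capsule 59 mm long, 17 mm thick, right of and behind the slide; origin under its middle.
Things that resemble listed ones, but are neither listed nor needed, are in the scene too. What is shaped like the part that bears stone_mid but red or turquoise is not meant.

How it is judged:
By the outcome, as a careful person would: the job done as asked, in the order asked, and still so for the second after the job is handed in, with the robot touching nothing.
It also fails if it takes over 72 s, if anything falls off the work surface, if the arm or the gripper's body presses on something with over 40 N, if the wrist force passes 120 N, or if a joint passes its speed limit or range.

ROBOT

A 7-joint arm with a two-finger parallel gripper is mounted at the origin on a cart in front of the work surface, level with it; the furniture and walls round the work are solid. World frame = base frame: x ahead of the robot, y to its left, z up, the work surface at z = 0. Lengths are in mm, angles in degrees, forces in N, time in s.
With the tool pointing down it reaches from about 400 to 900 mm from the base axis. Payload 5.6 kg.
Tool frame: the origin (TCP) lies midway between the tips of the shut fingers; the grasp point (between the pads) lies 19 mm behind it; z points along the fingers, y is the direction in which the jaws open and shut (so a half turn about z gives the same grasp; the last joint's range is limited). The gripper opens to 92 mm and grips with 3 to 60 N. Pads are 20 mm wide; open, the fingers measure 128 mm over their backs; the gripper's body (75 mm by 189 mm) begins 69 mm behind the grasp point.
Start: joints at [65.317, 26.786, -0.665, 91.828, 0.344, 61.387, -3.226], TCP at [245.759, -601.757, 214.592] pointing down, gripper open.
Joint ranges: [-144.91, 144.91], [-17.63, 115.5], [-89.93, 88.59], [15.96, 139.68], [-74.01, 254.01], [8.47, 105.57], [-167.45, 167.45]. Speed limits (degrees/s): [147.25, 147.25, 180, 180, 180, 180, 180].

INTERFACE

Orientations are given as a 3x3 rotation matrix whose columns are the frame's x, y, z axes.
In Python, from plant import * gives the robot as it stands.
- The arm moves only by the tool drive_tool, never from a script. Its argument "deltas" is a list of rows, each a list of 5 numbers: the opening, from -1 (shut) to 1 (fully open), so that 0 is half open, then the shift along the world's x, y, z in cm, then the turn about the world's z in rad. A call has 1 to 12 rows; each row is the pose to reach, as a shift and turn from the pose commanded when the call began; what a row does not reach only later rows make up. A row lasts 1/8 s, in which the tool goes at most 62.5 mm and 10.7 degrees, less where a joint would pass 70% of its speed; a pose out of reach is approached as far as the arm can. A call with a gripper value outside its range is refused whole. The fingers move at their own pace and stop on an object; "newtons" is the grip in N (left out, the last holds). Time passes only in rows, so rows that repeat a pose let the fingers close. It gives the time, the measured TCP pose, the force and the opening at its end, in the units of the state.
- sense(): the state, without advancing time (a new reading comes with each control period).
- grab_frame(name): name is "side" or "top"; returns a dict with "image" (400x640x3 uint8, red, green, blue), "fx", "fy", "cx", "cy" (pixels), "origin" and "rotation" of the camera in the world. Camera axes: x right, y up, looking along -z (the intrinsics and any distortion apply to the point x, -y, -z); pixel columns grow to the right and rows downward; lengths in mm; the calibration is good to about 2 mm. A picture is of the moment at which its call begins. There is no depth.
- job_done(): hands the job in, once; it reports no verdict.
Trained networks look in the newest picture that a camera, given by its name, has taken for a name from the list of things; names that differ only in an ending like _2 or _b are one class to them, and where a whole thing is asked for, a point or a joint stands for the part that bears it (a point fixed in the world has none). Each returns a list of dicts, best first, with "confidence" (0 to 1); they miss things now and then, are a little off and sometimes report something else, mostly with a low value. They report only what shows in the picture. A call takes as long as a camera call. They do not tell look-alikes from the thing itself.
- recognise(camera, label): "point" ([row, column] as shares, 0 to 1, of the picture: columns of its width, rows of its height, amid what is visible of it).
- trace(camera, label): "region" (400x640 bool, what is visible of it) and "point" ([row, column] as shares, 0 to 1, of the picture: columns of its width, rows of its height, amid what is visible of it).
- pinpoint(camera, label): "point" ([row, column] as shares, 0 to 1, of the picture: columns of its width, rows of its height: a listed point, or the origin of a listed thing).
The state is a dict: "time": time; "q": joint angles; "qd": joint speeds; "effort": joint torques, N m; "tool_pos": TCP position; "tool_rot": TCP orientation; "contact_force": force on the tool from outside, world axes, zero at the start; "moment": the same for the moment, N m; "width": opening from 0.0 (shut) to 1.0 (fully open).
Only numpy, scipy, OpenCV 4.12 (cv2) and the standard library are available. Lean on these libraries where they do the work, as an engineer would, in place of code of your own. Each camera call takes 0.05 s, during which the arm holds its last target.

## Working session

There is one attempt and no reset: what is moved stays moved. The work goes in short steps, Python scripts to look and compute and a tool call to move; the robot and the scene stay as the last step left them, time stands still between calls to the robot, and variables do not carry over. Pictures are saved under pics/ and viewed, and the job is handed in when it is done.

Besides the shell and the picture viewer there is one more tool, called after "Call:" as name([rows], argument=value, ...), one row to a line, values as JSON. drive_tool: Moves the arm, as the interface text tells. Its arguments: {"type":"object","properties":{"deltas":{"type":"array"},"newtons":{"type":"number"}},"required":["deltas"]}

```bash
mkdir -p pics; python3 - <<'E'
from plant import *
import cv2
s=sense();print({k:s[k] for k in('time','tool_pos','tool_rot','contact_force','width')})
for c in('side','top'):
    f=grab_frame(c);cv2.imwrite(f'pics/{c}0.png',f['image'][:,:,::-1])
    print(c,{k:f[k] for k in f if k!='image'})
    for l in('grip','push_post','stone_mid','pocket','fixture','tweezers'):
        try:print(l,[(round(d['confidence'],2),[round(d['point'][1]*640,1),round(d['point'][0]*400,1)]) for d in pinpoint(c,l)])
        except Exception as e:print(l,e)
E
```

```text
{'time': 0.0, 'tool_pos': array([ 245.51948618, -601.21523984,  213.66023576]), 'tool_rot': array([[ 9.25765322e-01,  3.78097805e-01, -7.86098170e-04],
       [ 3.78098598e-01, -9.25764009e-01,  1.56546203e-03],
       [-1.35843634e-04, -1.74647308e-03, -9.99998466e-01]]), 'contact_force': array([0.49756747, 0.08217658, 0.29827717]), 'width': 1.0014897665366904}
side {'fx': 424.3304570370837, 'fy': 424.3304570370837, 'cx': 311.7533601183772, 'cy': 195.47466050798855, 'origin': array([475.3894094 , 922.62842377, 656.11034182]), 'rotation': array([[-0.99953053, -0.00350963, -0.03043684],
       [-0.02396355, -0.52945215,  0.84800128],
       [-0.01909103,  0.84833254,  0.52911949]])}
grip [(0.67, [274.3, 209.6]), (0.66, [296.0, 187.7])]
push_post [(0.76, [270.5, 181.2])]
stone_mid [(0.59, [354.7, 204.2]), (0.52, [346.7, 241.9]), (0.47, [274.4, 208.2]), (0.45, [351.7, 220.9]), (0.32, [331.0, 312.7]), (0.28, [295.3, 188.0]), (0.19, [335.9, 163.9])]
pocket [(0.87, [273.7, 210.2]), (0.44, [328.7, 312.9])]
fixture [(0.76, [284.9, 224.8])]
tweezers [(0.7, [327.7, 312.8])]
top {'fx': 395.9950688461802, 'fy': 395.9950688461802, 'cx': 320.64728568212735, 'cy': 198.3067299223053, 'origin': array([ 391.17439766,    1.04335137, 1012.78393753]), 'rotation': array([[ 0.00617404,  0.98744108, -0.157867  ],
       [-0.99977962,  0.00926303,  0.01883876],
       [ 0.0200645 ,  0.1577159 ,  0.98728067]])}
grip [(0.59, [314.4, 193.3])]
push_post [(0.89, [346.9, 166.9])]
stone_mid [(0.75, [342.3, 257.4]), (0.65, [314.7, 178.6]), (0.53, [311.1, 254.5]), (0.51, [386.5, 177.9]), (0.49, [273.8, 251.5])]
pocket [(0.81, [315.0, 180.3]), (0.44, [311.9, 190.4])]
fixture [(0.59, [310.2, 187.0]), (0.5, [427.9, 170.1])]
tweezers [(0.45, [183.4, 233.3])]
```

```bash
python3 - <<'E'
import cv2
a=cv2.imread('pics/top0.png');cv2.imwrite('pics/topc.png',cv2.resize(a[100:300,170:470],None,fx=2.6,fy=2.6,interpolation=cv2.INTER_CUBIC))
a=cv2.imread('pics/side0.png');cv2.imwrite('pics/sidec.png',cv2.resize(a[130:330,170:470],None,fx=2.6,fy=2.6,interpolation=cv2.INTER_CUBIC))
E
```

```text
(no output)
```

View pics/topc.png

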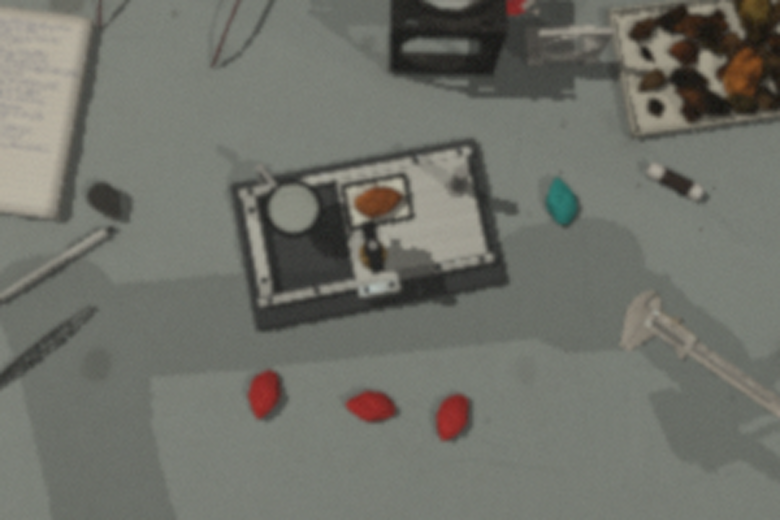

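View pics/sidec.png

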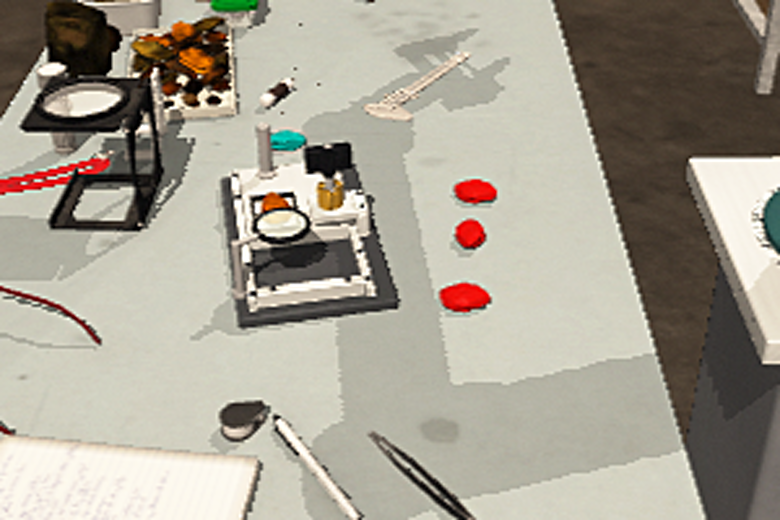

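View pics/top0.png

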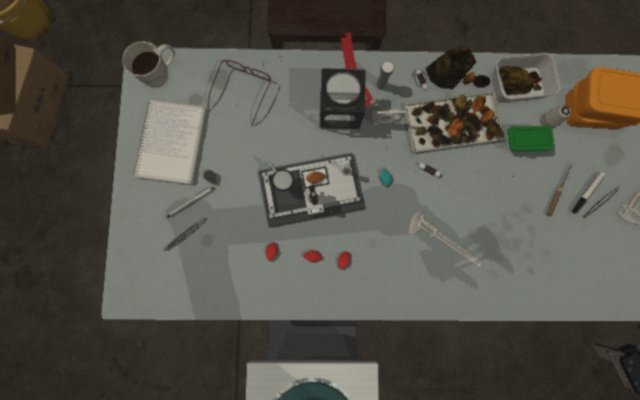

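```bash
cat > h.py <<'E'
import numpy as np,cv2
from scipy.optimize import least_squares
def proj(f,P):
    p=f['rotation'].T@(np.asarray(P,float)-f['origin']); return np.array([f['cx']+f['fx']*p[0]/-p[2], f['cy']+f['fy']*-p[1]/-p[2]])
def ray(f,u,v): return f['rotation']@np.array([(u-f['cx'])/f['fx'],-(v-f['cy'])/f['fy'],-1.])
def onz(f,u,v,z):
    d=ray(f,u,v);return f['origin']+d*(z-f['origin'][2])/d[2]
def tri(f,a,g,b):
    A=[];B=[]
    for F,p in((f,a),(g,b)):
        d=ray(F,*p);d/=np.linalg.norm(d);M=np.eye(3)-np.outer(d,d);A.append(M);B.append(M@F['origin'])
    return np.linalg.lstsq(np.vstack(A),np.hstack(B),rcond=None)[0]
def w(p,L):
    c,s=np.cos(p[2]),np.sin(p[2]);return np.array([p[0]+c*L[0]-s*L[1],p[1]+s*L[0]+c*L[1],L[2]])
E
python3 - <<'E'
from plant import *
from h import *
T=grab_frame('top');S=grab_frame('side')
print('grip tri',tri(T,(314.4,193.3),S,(296,187.7)))
print('post tri',tri(T,(346.9,166.9),S,(270.5,181.2)), onz(T,346.9,166.9,73),onz(S,270.5,181.2,73))
obs=[(T,(259.6,171.2),(75,125,12)),(T,(352.7,153.8),(75,-125,12)),(T,(365.4,209.6),(-75,-125,6)),(T,(268.8,226.9),(-75,125,6)),(T,(314.4,193.3),(-30,0,97)),(S,(296,187.7),(-30,0,97)),
(T,(282.5,180),(25,65,72)),(S,(278.5,215.5),(25,65,70))]
for f,p,L in obs[6:]: pass
def r(p): return np.concatenate([proj(f,w(p,L))-q for f,q,L in obs])
o=least_squares(r,[480,20,.17],x_scale=[10,10,.1],loss='soft_l1');print(o.x,np.degrees(o.x[2]));print(r(o.x).reshape(-1,2).round(1))
p=o.x;print('grip',w(p,(-30,0,97)))
for f,n in((T,'t1'),(S,'s1')):
    k=4;im=f['image'][:,:,::-1]
    x0,y0=(240,140) if n=='t1' else (235,150)
    im=cv2.resize(im[y0:y0+110,x0:x0+140],None,fx=5,fy=5,interpolation=cv2.INTER_CUBIC)
    pt=lambda L:tuple(int(x) for x in ((proj(f,w(p,L))-(x0,y0)+.5)*5))
    for z in(0,12):
        c=[pt((a,b,z)) for a,b in((75,125),(75,-125),(-75,-125),(-75,125))]
        for i in range(4):cv2.line(im,c[i],c[(i+1)%4],(0,255,0) if z else (255,0,0),1)
    cv2.circle(im,pt((25,65,72)),4,(0,0,255),-1)
    for a,b in((-23,-6),(23,-6),(-23,6),(23,6)):cv2.circle(im,pt((-30+a,b,110)),3,(255,0,255),-1)
    cv2.imwrite(f'pics/{n}.png',im)
E
```

```text
grip tri [548.26926966  -1.67705152 102.85892167]
post tri [621.17267745 -80.16107265  76.38350922] [619.58512831 -80.42398528  73.        ] [624.45447385 -86.95685174  73.        ]
[5.74775771e+02 4.78060799e+00 1.96145171e-01] 11.238290467928739
[[-0.8 -1.3]
 [ 0.8 -1.1]
 [-0.4 -0.7]
 [ 0.1  0.2]
 [-0.3  1.7]
 [ 1.2  2.1]
 [ 1.  -0.4]
 [ 0.6 -0.3]]
grip [545.35101684  -1.06608826  97.        ]
```

View pics/t1.png

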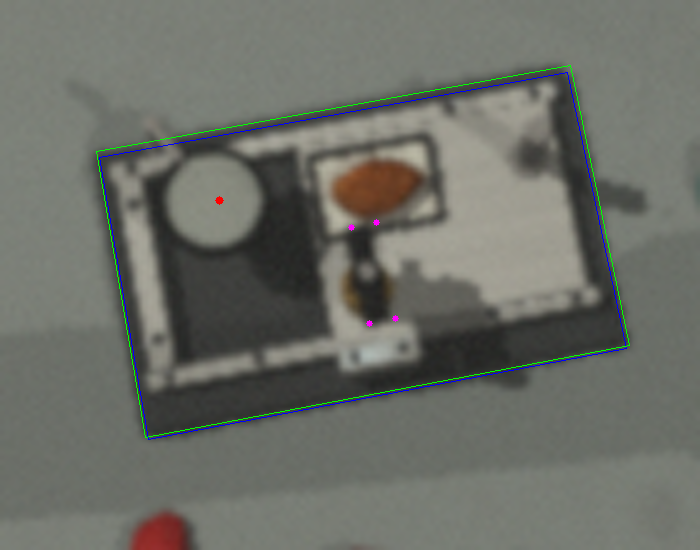

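View pics/s1.png

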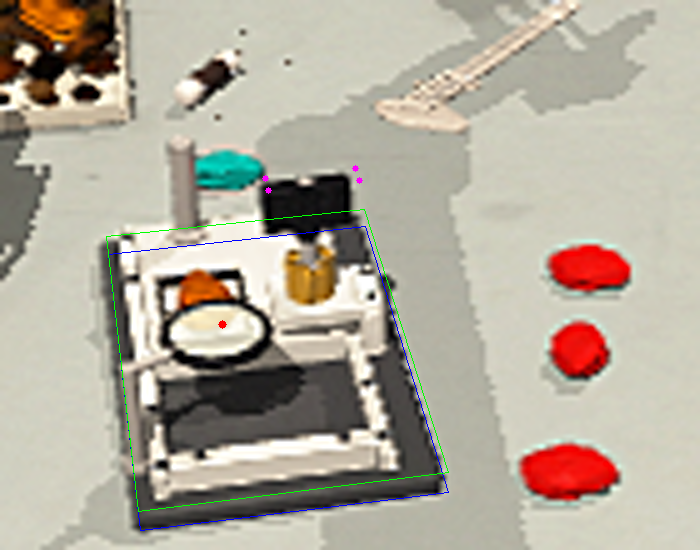

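Call:
drive_tool([
  [0,30,60,-6,2.95],
  [0,30,60,-6,2.95],
  [0,30,60,-6,2.95],
  [0,30,60,-6,2.95],
  [0,30,60,-6,2.95],
  [0,30,60,-6,2.95],
  [0,30,60,-6,2.95],
  [0,30,60,-6,2.95],
  [0,30,60,-6,2.95],
  [0,30,60,-6,2.95],
  [0,30,60,-6,2.95],
  [0,30,60,-6,2.95],
], newtons=40)

```text
time: 2.3
tool_pos: [546.8, 3.3, 154.7]
tool_rot: [[-0.882, 0.471, 0.001], [0.471, 0.882, 0.003], [0.0, 0.003, -1.0]]
contact_force: [-1.0, -0.3, -0.2]
width: 0.5
```

Call:
drive_tool([
  [0,0,-0.4,0,0.686],
  [0,0,-0.4,0,0.686],
  [0,0,-0.4,0,0.686],
  [0,0,-0.4,0,0.686],
  [0,0,-0.4,0,0.686],
  [0,0,-0.4,0,0.686],
])

```text
time: 3.05
tool_pos: [545.8, -5.9, 154.6]
tool_rot: [[-0.984, -0.179, 0.0], [-0.179, 0.984, -0.0], [-0.0, -0.0, -1.0]]
contact_force: [-0.2, -0.2, 0.7]
width: 0.499
```

```bash
python3 - <<'E'
from plant import *
from h import *
s=sense();print(s['time'],s['tool_pos'],np.degrees(np.arctan2(s['tool_rot'][1,0],s['tool_rot'][0,0])),s['contact_force'],s['q'])
S=grab_frame('side');T=grab_frame('top')
print([(d['confidence'],np.array(d['point'])[::-1]*[640,400]) for d in pinpoint('side','grip')])
for f,n,x0,y0 in((T,'t2',240,110),(S,'s2',235,130)):
    im=f['image'][:,:,::-1]
    cv2.imwrite(f'pics/{n}.png',cv2.resize(im[y0:y0+115,x0:x0+140],None,fx=5,fy=5,interpolation=cv2.INTER_CUBIC))
    print(n,(proj(f,s['tool_pos'])-(x0,y0))*5)
E
```

```text
3.05 [545.80017033  -5.9300423  154.63664527] -169.70350198148486 [-0.19089555 -0.18126821  0.72457597] [ 34.40206448  29.78136971 -48.02833923 107.29997637  26.84560698
  54.88061092  74.49012991]
[(0.64, array([295.488, 191.8  ]))]
t2 [382.13293235 402.29685712]
s2 [306.22874218 194.7049305 ]
```

View pics/s2.png

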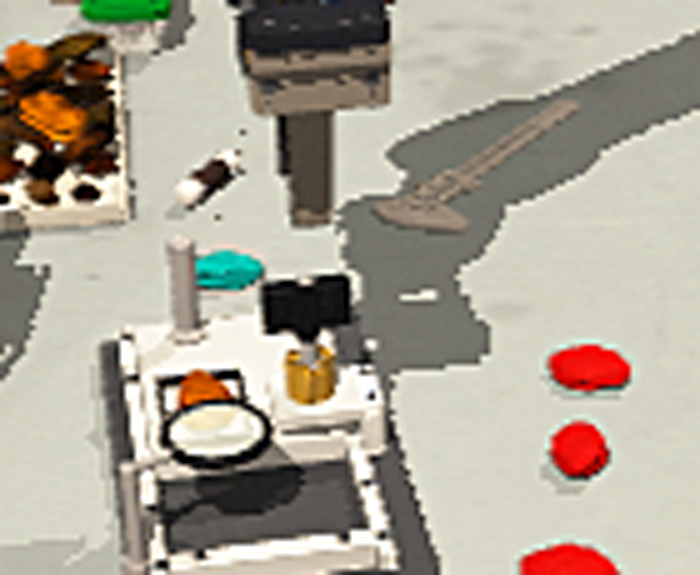

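View pics/t2.png

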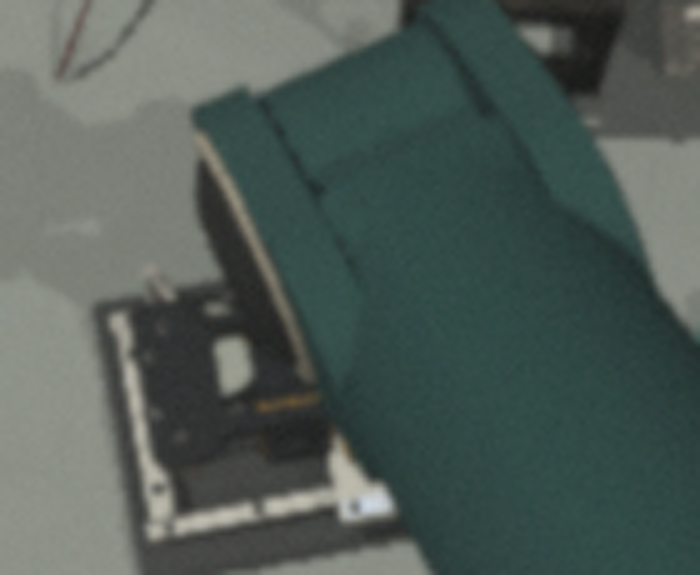

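Call:
drive_tool([
  [0,0.07,0.43,0,0.016],
  [0,0.07,0.43,0,0.016],
  [0,0.07,0.43,-3,0.016],
  [0,0.07,0.43,-5,0.016],
  [0,0.07,0.43,-6.5,0.016],
  [0,0.07,0.43,-7.4,0.016],
  [0,0.07,0.43,-7.4,0.016],
  [0,0.07,0.43,-7.4,0.016],
])

```text
time: 4.2
tool_pos: [546.9, -1.3, 81.1]
tool_rot: [[-0.98, -0.197, 0.001], [-0.197, 0.98, 0.0], [-0.001, -0.0, -1.0]]
contact_force: [0.1, -0.5, 0.8]
width: 0.499
```

```bash
cat > look.py <<'E'
import sys
from plant import *
from h import *
n=sys.argv[1]
s=sense();print(s['time'],s['tool_pos'],np.degrees(np.arctan2(s['tool_rot'][1,0],s['tool_rot'][0,0])),s['contact_force'].round(1),s['moment'].round(2),s['q'].round(0),s['width'])
S=grab_frame('side');T=grab_frame('top')
a=[cv2.resize(f['image'][y0:y0+110,x0:x0+80,::-1],None,fx=5,fy=5,interpolation=cv2.INTER_CUBIC) for f,x0,y0 in((S,250,140),(T,260,135))]
cv2.imwrite(f'pics/{n}.png',np.hstack(a))
E
python3 look.py a3
```

```text
4.2 [546.94873174  -1.29868918  81.1313801 ] -168.6423337475251 [ 0.1 -0.5  0.8] [ 0.02 -0.16 -0.02] [ 30.  35. -44. 110.  33.  48.  70.] 0.49854524047570903
```

View pics/a3.png

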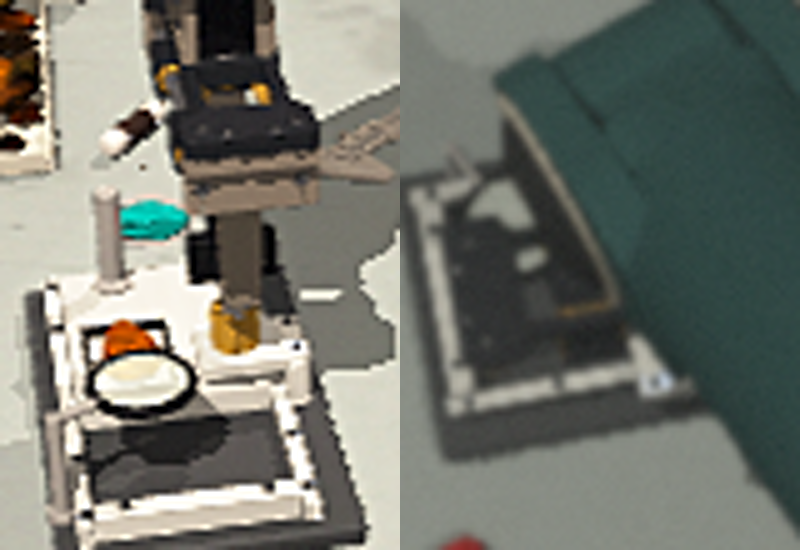

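The near finger (crop x 218–260) straddles the black bar (188–275), so I close on it.

Call:
drive_tool([
  [-0.5,0,0,0,0],
  [-0.6,0,0,0,0],
  [-0.7,0,0,0,0],
  [-0.8,0,0,0,0],
  [-1,0,0,0,0],
  [-1,0,0,0,0],
  [-1,0,0,0,0],
], newtons=35)

```text
time: 5.18
tool_pos: [546.1, 1.5, 80.7]
tool_rot: [[-0.98, -0.199, 0.0], [-0.199, 0.98, 0.004], [-0.001, 0.004, -1.0]]
contact_force: [-1.6, 5.3, 0.2]
width: 0.13
```

Call:
drive_tool([
  [-1,-0.08,0.3,0,0],
  [-1,-0.08,0.3,0,0],
  [-1,-0.08,0.3,0,0],
])

```text
time: 5.55
tool_pos: [546.0, 1.8, 80.7]
tool_rot: [[-0.98, -0.197, 0.001], [-0.197, 0.98, 0.001], [-0.001, 0.0, -1.0]]
contact_force: [0.9, 2.0, 0.9]
width: 0.13
```

Call:
drive_tool([
  [-1,0,0.07,0.2,0],
  [-1,0,0.07,0.4,0],
  [-1,0,0.07,0.6,0],
  [-1,0,0.07,0.8,0],
  [-1,0,0.07,0.8,0],
  [-1,0,0.07,0.8,0],
])

```text
time: 6.3
tool_pos: [545.7, 2.0, 88.5]
tool_rot: [[-0.98, -0.197, 0.0], [-0.197, 0.98, -0.0], [-0.0, -0.0, -1.0]]
contact_force: [3.7, -0.0, -8.6]
width: 0.128
```

Call:
drive_tool([
  [-1,0.06,0,0.1,0],
  [-1,0.06,0,0.2,0],
  [-1,0.06,0,0.25,0],
  [-1,0.06,0,0.25,0],
])

```text
time: 6.8
tool_pos: [545.9, 2.0, 90.9]
tool_rot: [[-0.98, -0.197, -0.001], [-0.197, 0.98, -0.0], [0.001, -0.0, -1.0]]
contact_force: [1.8, 0.0, -10.4]
width: 0.129
```

```bash
python3 look.py a4
```

```text
6.8 [545.87506877   2.0135608   90.94567282] -168.65446029635012 [  1.8   0.  -10.4] [-0.07 -0.91  0.07] [ 31.  35. -44. 110.  32.  49.  71.] 0.1292307397053879
```

View pics/a4.png

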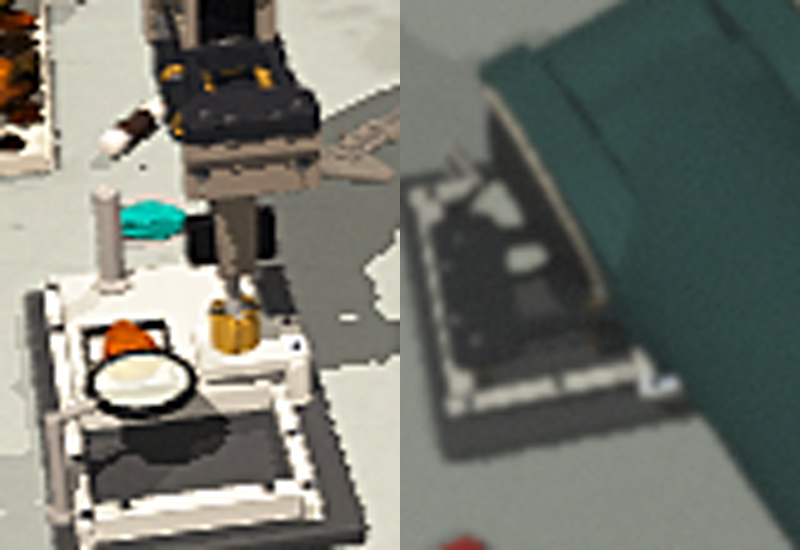

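Call:
drive_tool([
  [-1,0.02,0,0.04,0],
  [-1,0.02,0,0.08,0],
  [-1,0.02,0,0.08,0],
])

```text
time: 7.28
tool_pos: [546.0, 2.1, 91.7]
tool_rot: [[-0.98, -0.197, -0.001], [-0.197, 0.98, -0.0], [0.001, -0.0, -1.0]]
contact_force: [1.8, -0.7, -10.9]
width: 0.127
```

Call:
drive_tool([
  [-1,0,0,0.04,0],
  [-1,0,0,0.08,0],
  [-1,0,0,0.08,0],
])

```text
time: 7.65
tool_pos: [546.0, 2.1, 92.5]
tool_rot: [[-0.98, -0.197, -0.001], [-0.197, 0.98, -0.0], [0.001, -0.0, -1.0]]
contact_force: [0.1, -2.5, -10.9]
width: 0.124
```

Call:
drive_tool([
  [-1,0,0,0.04,0],
  [-1,0,0,0.08,0],
  [-1,0,0,0.08,0],
])

```text
time: 8.02
tool_pos: [546.1, 2.1, 93.4]
tool_rot: [[-0.98, -0.197, -0.001], [-0.197, 0.98, -0.0], [0.001, -0.0, -1.0]]
contact_force: [0.2, -2.1, -10.7]
width: 0.129
```

Call:
drive_tool([
  [-1,0,0,0.04,0],
  [-1,0,0,0.08,0],
  [-1,0,0,0.08,0],
])

```text
time: 8.4
tool_pos: [546.2, 2.1, 94.2]
tool_rot: [[-0.98, -0.197, -0.001], [-0.197, 0.98, -0.0], [0.001, -0.0, -1.0]]
contact_force: [-0.9, -1.6, -10.7]
width: 0.129
```

Call:
drive_tool([
  [-1,0,0,0.04,0],
  [-1,0,0,0.08,0],
  [-1,0,0,0.08,0],
])

```text
time: 8.78
tool_pos: [546.2, 2.1, 95.0]
tool_rot: [[-0.98, -0.197, -0.001], [-0.197, 0.98, -0.0], [0.001, -0.0, -1.0]]
contact_force: [-1.8, -2.3, -10.1]
width: 0.129
```

```bash
python3 look.py a5
```

```text
8.775 [546.20472666   2.11454684  94.97958449] -168.65142763962672 [ -1.8  -2.3 -10.1] [-0.49  0.24  0.02] [ 31.  34. -45. 110.  32.  49.  71.] 0.12892660224826719
```

View pics/a5.png

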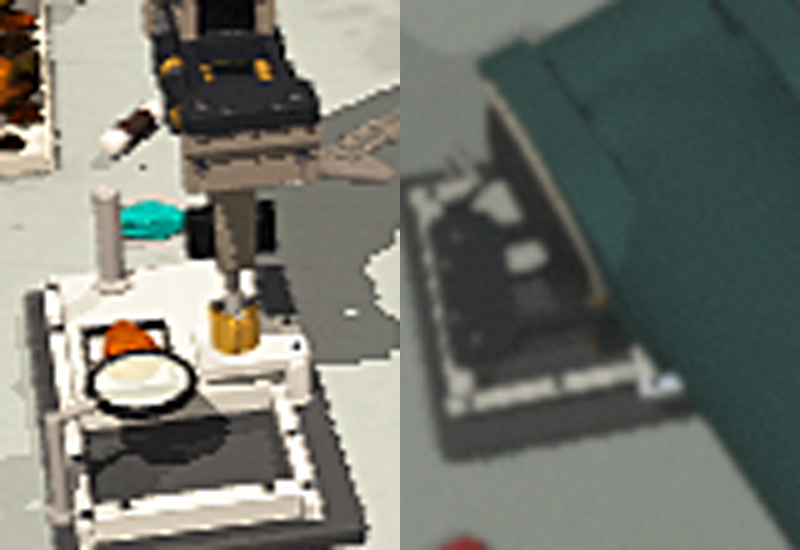

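Call:
drive_tool([
  [-1,-0.03,0,0.04,0],
  [-1,-0.03,0,0.08,0],
  [-1,-0.03,0,0.08,0],
], newtons=45)

```text
time: 9.25
tool_pos: [546.1, 2.1, 95.5]
tool_rot: [[-0.98, -0.197, -0.0], [-0.197, 0.98, 0.0], [0.0, 0.0, -1.0]]
contact_force: [0.8, -1.4, -17.8]
width: 0.126
```

```bash
python3 - <<'E'
from plant import *
print(sense()['contact_force'],sense()['tool_pos'])
E
```

```text
[  0.77751441  -1.36273213 -17.82066655] [546.12395924   2.13575777  95.47031304]
```

Call:
drive_tool([
  [-1,0,0,-0.14,0],
  [-1,0,0,-0.14,0],
  [-1,0,0,-0.14,-0.08],
  [-1,0,0,-0.14,-0.16],
  [-1,0,0,-0.14,-0.16],
])

```text
time: 9.88
tool_pos: [546.1, 2.3, 94.9]
tool_rot: [[-0.999, -0.039, 0.0], [-0.039, 0.999, -0.0], [-0.0, -0.0, -1.0]]
contact_force: [-1.5, -2.7, -11.2]
width: 0.126
```

```bash
python3 - <<'E'
from plant import *
s=sense();print(s['contact_force'],s['moment'],s['tool_pos'],s['q'])
E
```

```text
[ -1.54365181  -2.73901227 -11.1954538 ] [-0.60982622  0.23880866  0.01065217] [546.1363766    2.33441676  94.85360907] [ 29.2279519   33.53536463 -42.58282133 109.69156293  30.0281517
  48.41140895  63.0322376 ]
```

Call:
drive_tool([
  [-1,0,0,-0.03,-0.12],
  [-1,0,0,-0.03,-0.24],
  [-1,0,0,-0.03,-0.36],
  [-1,0,0,-0.03,-0.48],
  [-1,0,0,-0.03,-0.6],
  [-1,0,0,-0.03,-0.6],
])

```text
time: 10.62
tool_pos: [546.3, 2.9, 94.5]
tool_rot: [[-0.848, 0.53, 0.001], [0.53, 0.848, 0.0], [-0.0, 0.0, -1.0]]
contact_force: [-0.6, -1.7, -11.1]
width: 0.126
```

```bash
python3 - <<'E'
from plant import *
s=sense();print(s['contact_force'],s['moment'],s['tool_pos'],s['q'])
E
```

```text
[ -0.60234739  -1.69062847 -11.14031356] [-0.41979078  0.15058241 -0.01196269] [546.27168962   2.94588391  94.45049939] [ 23.38430239  30.96144775 -34.59088134 110.05013141  23.85695032
  46.1914709   33.77098764]
```

Call:
drive_tool([
  [-1,0,0,0,-0.12],
  [-1,0,0,0,-0.24],
  [-1,0,0,0,-0.36],
  [-1,0,0,0,-0.47],
  [-1,0,0,0,-0.55],
  [-1,0,0,0,-0.55],
  [-1,0,0,0,-0.55],
])

```text
time: 11.5
tool_pos: [546.6, 3.2, 94.4]
tool_rot: [[-0.446, 0.895, 0.001], [0.895, 0.446, 0.001], [0.001, 0.002, -1.0]]
contact_force: [-0.2, 0.6, -10.9]
width: 0.129
```

```bash
python3 - <<'E'
from plant import *
import numpy as np
s=sense();print(s['contact_force'],s['moment'],s['tool_pos'],s['q'],np.degrees(np.arctan2(s['tool_rot'][1,0],s['tool_rot'][0,0])))
E
```

```text
[ -0.24150216   0.64006178 -10.88451233] [ 0.05373608 -0.14885879 -0.02583022] [546.64024668   3.18602682  94.37653277] [ 17.78720707  29.13803667 -27.20343288 110.38450664  18.37469948
  44.66706278   6.82258439] 116.48873934236815
```

Call:
drive_tool([
  [-1,0,0,-0.1,0],
  [-1,0,0,-0.2,0],
  [-1,0,0,-0.25,0],
  [-1,0,0,-0.25,0],
])

```text
time: 12.0
tool_pos: [546.6, 3.0, 91.8]
tool_rot: [[-0.444, 0.896, 0.001], [0.896, 0.444, 0.001], [0.0, 0.001, -1.0]]
contact_force: [1.2, 4.0, -9.7]
width: 0.123
```

Call:
drive_tool([
  [-1,0,0,-0.08,0],
  [-1,0,0,-0.16,0],
  [-1,0,0,-0.16,0],
])

```text
time: 12.38
tool_pos: [546.6, 2.9, 90.3]
tool_rot: [[-0.443, 0.896, 0.001], [0.896, 0.443, 0.001], [0.0, 0.001, -1.0]]
contact_force: [2.1, 5.6, -8.5]
width: 0.128
```

```bash
python3 - <<'E'
from plant import *
import numpy as np
s=sense();print(s['contact_force'],s['moment'],s['tool_pos'],np.degrees(np.arctan2(s['tool_rot'][1,0],s['tool_rot'][0,0])))
E
```

```text
[ 2.08174519  5.60289122 -8.4697479 ] [ 1.20395739 -0.49301665  0.07590928] [546.57287084   2.88184028  90.32203098] 116.3148359821603
```

Call:
drive_tool([
  [-1,0,0.1,-0.06,0],
  [-1,0,0.1,-0.1,0],
  [-1,0,0.1,-0.1,0],
])

```text
time: 12.75
tool_pos: [546.7, 3.0, 89.9]
tool_rot: [[-0.443, 0.897, 0.001], [0.897, 0.443, -0.001], [-0.001, 0.001, -1.0]]
contact_force: [-0.5, 1.5, 1.9]
width: 0.13
```

```bash
python3 look.py a6
```

```text
12.75 [546.65089099   2.98343848  89.93438751] 116.28073654587534 [-0.5  1.5  1.9] [0.63 0.13 0.02] [ 17.  29. -27. 111.  19.  44.   6.] 0.12989540342836545
```

View pics/a6.png

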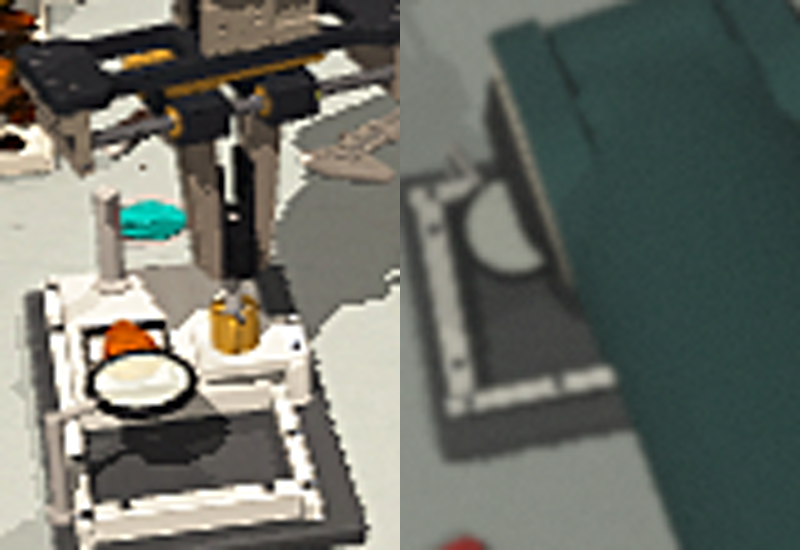

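The pin rests in the notch: the force fell from −8.5 to +1.9 N with the grip about 9 mm up. I let go and rise.

Call:
drive_tool([
  [-0.6,0,0,0,0],
  [-0.4,0,0,0,0],
  [-0.2,0,0,0,0],
  [-0.2,0,0,0,0],
  [-0.2,0,0,1.5,0],
  [-0.2,0,0,4,0],
  [-0.2,0,0,7,0],
  [-0.2,0,0,7,0],
])

```text
time: 13.85
tool_pos: [548.1, 3.5, 162.2]
tool_rot: [[-0.443, 0.897, 0.006], [0.897, 0.443, -0.0], [-0.003, 0.005, -1.0]]
contact_force: [-0.2, 0.2, 0.1]
width: 0.396
```

```bash
python3 look.py a7; python3 - <<'E'
from plant import *
from h import *
S=grab_frame('side');T=grab_frame('top')
for c,f in(('side',S),('top',T)):
    for l in('push_post','grip'):
        for d in pinpoint(c,l):
            q=np.array(d['point'])[::-1]*[640,400];print(c,l,d['confidence'],q,onz(f,*q,73 if l=='push_post' else 106.5))
p=[574.8,4.8,.196]
E
```

```text
13.85 [548.0785705    3.4917725  162.22198502] 116.29500731127108 [-0.2  0.2  0.1] [-0.01 -0.14 -0.01] [ 20.  24. -30. 108.  15.  52.  10.] 0.3964543031314321
side push_post 0.63 [269.632 178.8  ] [ 628.30497864 -100.32251176   73.        ]
side grip 0.41 [294.592 186.2  ] [551.70072894  -3.01502428 106.5       ]
```

View pics/a7.png

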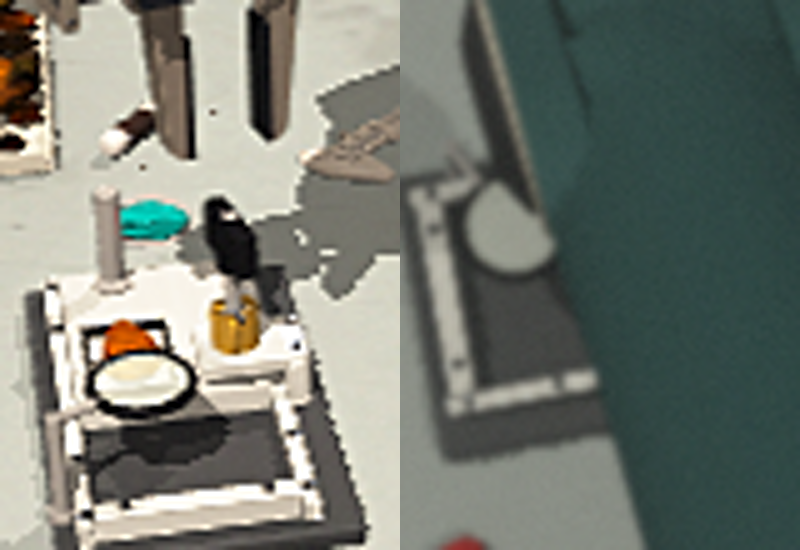

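Call:
drive_tool([
  [-1,2.5,-4,0,-0.1],
  [-1,6,-9,0,-0.2],
  [-1,7.9,-11.7,0,-0.264],
  [-1,7.9,-11.7,0,-0.264],
  [-1,7.9,-11.7,0,-0.264],
  [-1,7.9,-11.7,0,-0.264],
  [-1,7.9,-11.7,-2,-0.264],
  [-1,7.9,-11.7,-2,-0.264],
])

```text
time: 15.25
tool_pos: [623.4, -113.2, 136.7]
tool_rot: [[-0.195, 0.981, -0.004], [0.981, 0.195, 0.001], [0.001, -0.004, -1.0]]
contact_force: [0.0, -0.4, -0.9]
width: 0.009
```

```bash
python3 look.py a8
```

```text
15.25 [ 623.35820168 -113.22098309  136.73269786] 101.21791572771303 [ 0.  -0.4 -0.9] [-0.05 -0.09  0.  ] [ 24.  32. -23.  97.  15.  54.   7.] 0.009039007873001242
```

View pics/a8.png

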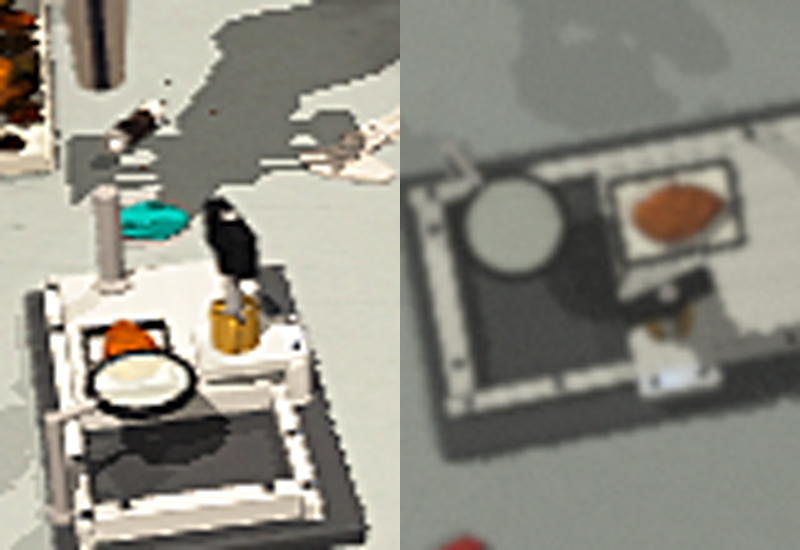

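```bash
python3 - <<'E'
from plant import *
from h import *
S=grab_frame('side');T=grab_frame('top')
g=(546.3,2.3,97)
for f,q,c in((S,(296,187.7),'side'),(T,(314.4,193.3),'top')):
    b=np.array(q)-proj(f,g);print(c,'bias',b)
    for d in pinpoint(c,'push_post'):
        m=np.array(d['point'])[::-1]*[640,400];print(m,d['confidence'],onz(f,*(m-b),73),onz(f,*m,73))
s=sense();print(s['tool_pos'],proj(S,s['tool_pos'])-(250,140))
im=T['image'][120:210,300:400,::-1];cv2.imwrite('pics/t9.png',cv2.resize(im,None,fx=7,fy=6))
E
```

```text
side bias [-0.74291943 -2.77386756]
[271.424 182.6  ] 0.77 [617.50475951 -64.31620751  73.        ] [621.0933582 -79.269161   73.       ]
[274.112 168.6  ] 0.55 [ 617.92392507 -143.1409884    73.        ] [ 621.7285824  -159.90200917   73.        ]
top bias [ 1.71583028 -1.27307699]
[345.472 165.12 ] 0.74 [620.76819679 -72.75289491  73.        ] [624.00097472 -76.95414103  73.        ]
[ 625.41813115 -113.76334562  139.43875035] [19.4751173  15.16798801]
```

View pics/t9.png

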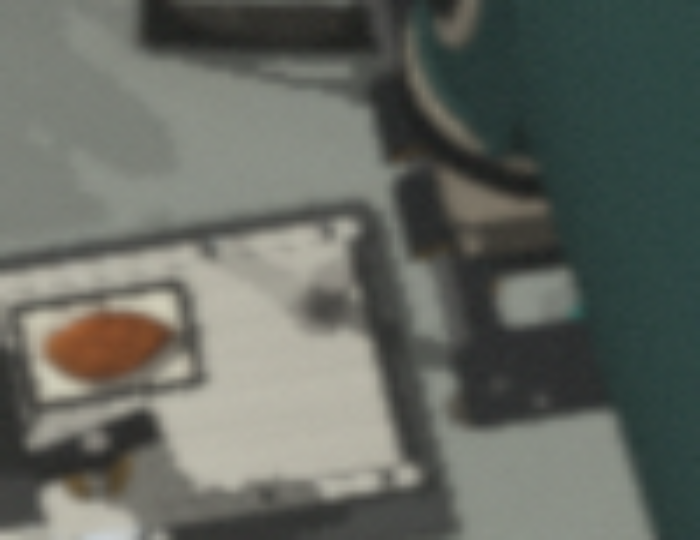

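```bash
python3 - <<'E'
from plant import *
from h import *
S=grab_frame('side');T=grab_frame('top')
bT=np.array([1.7,-1.3]);bS=np.array([-.74,-2.77])
for z in(27,33,88): print(z,'top blob',onz(T,346.4,171.2,z),onz(T,346.4-1.7,171.2+1.3,z),'side base',onz(S,272,197,z),'side top',onz(S,271,178,z))
a=[cv2.resize(T['image'][150:185,325:365,::-1],None,fx=10,fy=10,interpolation=cv2.INTER_CUBIC),cv2.resize(S['image'][165:200,250:290,::-1],None,fx=10,fy=10,interpolation=cv2.INTER_CUBIC)]
cv2.imwrite('pics/p10.png',np.hstack(a))
E
```

```text
27 top blob [619.49143243 -83.08489453  27.        ] [616.04849243 -78.72752662  27.        ] side base [622.57912225 -78.30718499  27.        ] side top [ 636.75745107 -185.8417159    27.        ]
33 top blob [618.10177476 -82.57284573  33.        ] [614.6797903  -78.24199906  33.        ] side base [621.1753331  -68.76098418  33.        ] side top [ 635.21843926 -175.26992841   33.        ]
88 top blob [605.36324613 -77.87906513  88.        ] [602.13335417 -73.79132978  88.        ] side base [608.30726581  18.74585655  88.        ] side top [621.11083094 -78.36187647  88.        ]
```

View pics/p10.png

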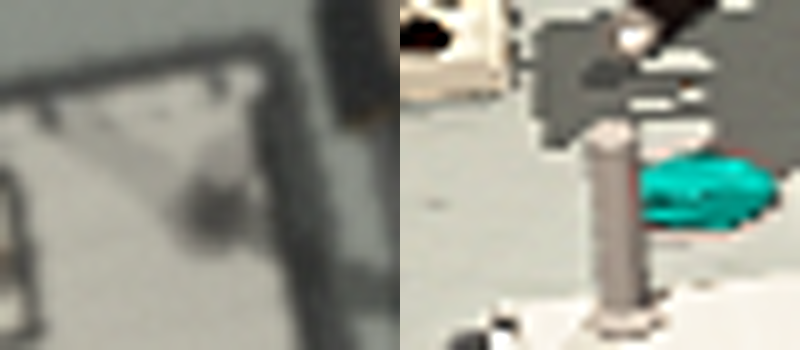

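Call:
drive_tool([
  [-1,0,0,-2,0],
  [-1,0,0,-4,0],
  [-1,0,0,-6,0],
  [-1,0,0,-6.9,0],
  [-1,0,0,-6.9,0],
])

```text
time: 16.27
tool_pos: [624.6, -113.6, 68.9]
tool_rot: [[-0.194, 0.981, -0.002], [0.981, 0.194, 0.0], [0.001, -0.002, -1.0]]
contact_force: [0.7, 0.4, -0.3]
width: 0.005
```

```bash
python3 look.py a9
```

```text
16.275 [ 624.57875677 -113.57500968   68.88733063] 101.17606962619027 [ 0.7  0.4 -0.3] [-0.01 -0.13 -0.02] [ 22.  37. -21.  99.  17.  47.   5.] 0.0047852938911104705
```

View pics/a9.png

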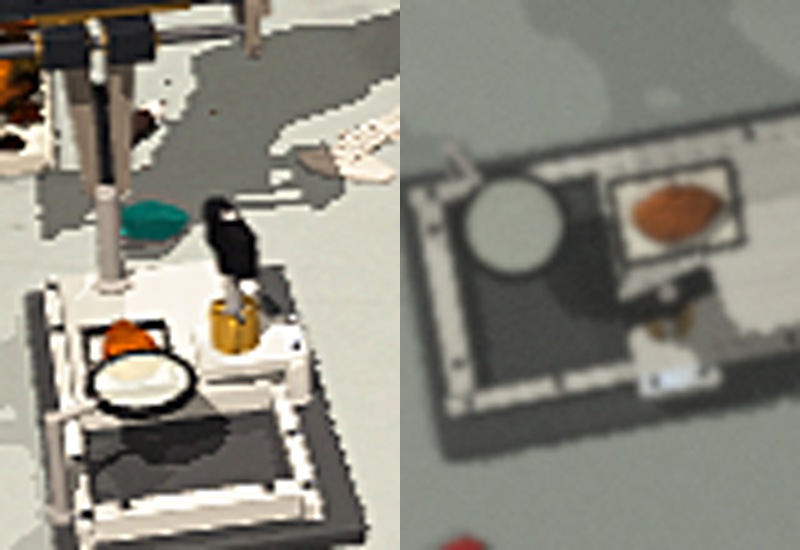

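Call:
drive_tool([
  [-1,-0.1,0.6,0,0],
  [-1,-0.29,1.2,0,0],
  [-1,-0.35,1.5,0,0],
  [-1,-0.4,1.8,0,0],
  [-1,-0.45,2.1,0,0],
  [-1,-0.5,2.3,0,0],
  [-1,-0.5,2.3,0,0],
])

```text
time: 17.25
tool_pos: [620.3, -91.0, 70.4]
tool_rot: [[-0.194, 0.981, 0.0], [0.981, 0.194, -0.0], [-0.0, 0.0, -1.0]]
contact_force: [-0.2, -2.6, 1.7]
width: 0.002
```

Call:
drive_tool([
  [-1,-0.08,0.4,0,0],
  [-1,-0.16,0.8,0,0],
  [-1,-0.24,1.2,0,0],
  [-1,-0.32,1.6,0,0],
  [-1,-0.4,2,0,0],
  [-1,-0.48,2.4,0,0],
  [-1,-0.56,2.8,0,0],
  [-1,-0.64,3.2,0,0],
  [-1,-0.72,3.6,0,0],
  [-1,-0.8,4,0,0],
  [-1,-0.8,4,0,0],
])

```text
time: 18.62
tool_pos: [611.9, -49.7, 69.9]
tool_rot: [[-0.194, 0.981, -0.0], [0.981, 0.194, 0.001], [0.001, -0.0, -1.0]]
contact_force: [1.0, -0.9, 0.7]
width: 0.007
```

```bash
python3 look.py a10
```

```text
18.625 [611.91706437 -49.7480935   69.92450018] 101.2111265808741 [ 1.  -0.9  0.7] [-0.16 -0.14  0.04] [ 17.  36. -21. 102.  17.  46.  -1.] 0.00674159954382102
```

View pics/a10.png

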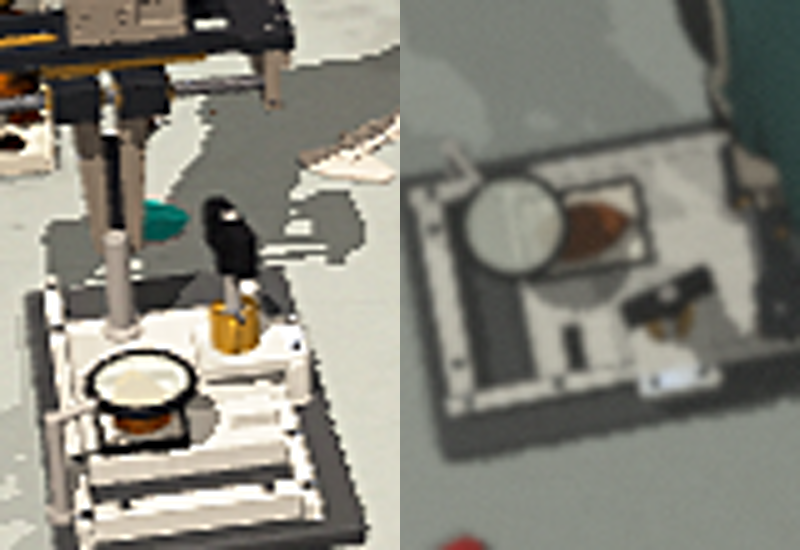

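Call:
drive_tool([
  [-1,-0.06,0.3,0,0],
  [-1,-0.12,0.6,0,0],
  [-1,-0.18,0.9,0,0],
  [-1,-0.24,1.2,0,0],
  [-1,-0.3,1.5,0,0],
  [-1,-0.36,1.8,0,0],
  [-1,-0.42,2.1,0,0],
  [-1,-0.48,2.4,0,0],
  [-1,-0.52,2.6,0,0],
  [-1,-0.56,2.8,0,0],
  [-1,-0.56,2.8,0,0],
])

```text
time: 20.1
tool_pos: [606.3, -22.3, 70.1]
tool_rot: [[-0.194, 0.981, -0.001], [0.981, 0.194, 0.0], [0.0, -0.0, -1.0]]
contact_force: [-0.0, -1.8, -1.4]
width: 0.007
```

Call:
drive_tool([
  [-1,-0.03,0.15,0,0],
  [-1,-0.06,0.3,0,0],
  [-1,-0.08,0.4,0,0],
  [-1,-0.08,0.4,0,0],
])

```text
time: 20.6
tool_pos: [605.6, -18.6, 70.1]
tool_rot: [[-0.194, 0.981, -0.0], [0.981, 0.194, 0.0], [0.0, -0.0, -1.0]]
contact_force: [-0.7, -3.5, -0.6]
width: 0.006
```

Call:
drive_tool([
  [-1,-0.03,0.15,0,0],
  [-1,-0.06,0.3,0,0],
  [-1,-0.08,0.4,0,0],
  [-1,-0.08,0.4,0,0],
])

```text
time: 21.1
tool_pos: [605.5, -18.2, 70.2]
tool_rot: [[-0.192, 0.981, 0.001], [0.981, 0.192, -0.004], [-0.004, -0.0, -1.0]]
contact_force: [0.3, -8.5, -1.3]
width: 0.007
```

```bash
python3 look.py a11
```

```text
21.1 [605.45991629 -18.15778473  70.16736473] 101.04970901274316 [ 0.3 -8.5 -1.3] [-2.05 -0.12  0.01] [ 14.  35. -21. 103.  17.  45.  -5.] 0.007404332420911447
```

View pics/a11.png

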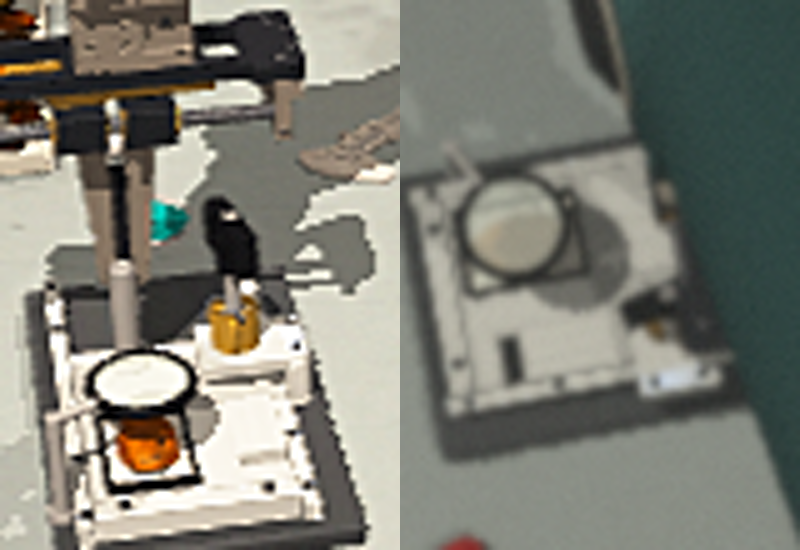

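Call:
drive_tool([
  [-1,-0.02,0.1,0,0],
  [-1,-0.03,0.15,0,0],
  [-1,-0.03,0.15,0,0],
])

```text
time: 21.58
tool_pos: [605.4, -18.1, 70.2]
tool_rot: [[-0.191, 0.982, 0.001], [0.982, 0.191, -0.005], [-0.005, 0.0, -1.0]]
contact_force: [1.0, -10.9, -1.0]
width: 0.004
```

Call:
drive_tool([
  [-1,0.1,-0.5,0,0],
  [-1,0.3,-1.5,0,0],
  [-1,0.5,-2.5,0,0],
  [-1,0.8,-4,0,0],
  [-1,0.8,-4,3,0],
  [-1,1,-5,8,0],
  [-1,2,-10,12,0],
  [-1,2,-15,15,0],
  [-1,2,-20,15,0],
  [-1,2,-26,15,0],
  [-1,2,-26,15,0],
  [-1,2,-26,15,0],
])

```text
time: 23.08
tool_pos: [624.5, -273.1, 219.8]
tool_rot: [[-0.193, 0.981, -0.0], [0.981, 0.193, 0.001], [0.001, 0.0, -1.0]]
contact_force: [-0.1, -0.3, -0.7]
width: 0.005
```

```bash
python3 look.py a12; python3 - <<'E'
from plant import *
from h import *
S=grab_frame('side');T=grab_frame('top')
for c,f in(('side',S),('top',T)):
    for l,z in(('push_post',73),('grip',106.5),('pocket',27),('stone_mid',35)):
        print(c,l,[(round(d['confidence'],2),onz(f,*(np.array(d['point'])[::-1]*[640,400]),z).round(0)) for d in pinpoint(c,l)])
cv2.imwrite('pics/t12.png',T['image'][:,:,::-1])
print('lens expected',np.array([576,8])+[.981*25-.195*65,.195*25+.981*65])
E
```

```text
23.075 [ 624.51286829 -273.14883089  219.80470608] 101.13924377723944 [-0.1 -0.3 -0.7] [-0.03 -0.12 -0.  ] [ 35.  32. -21.  85.  12.  65.  23.] 0.004740776537828008
side push_post [(0.81, array([609.,   3.,  73.]))]
side grip [(0.57, array([550.,  10., 106.]))]
side pocket [(0.57, array([589.,  70.,  27.]))]
side stone_mid [(0.66, array([600.,  71.,  35.])), (0.59, array([421., 147.,  35.])), (0.56, array([411.,  45.,  35.])), (0.54, array([ 608., -123.,   35.])), (0.49, array([397., -40.,  35.]))]
top push_post [(0.65, array([608.,  -1.,  73.]))]
top grip [(0.58, array([556.,   2., 106.])), (0.55, array([548.,   6., 106.])), (0.54, array([569.,  62., 106.])), (0.19, array([ 605., -265.,  106.]))]
top pocket [(0.76, array([584.,  75.,  27.]))]
top stone_mid [(0.64, array([584.,  73.,  35.])), (0.61, array([415., 104.,  35.])), (0.54, array([414.,  11.,  35.])), (0.53, array([400., -72.,  35.])), (0.51, array([ 601., -178.,   35.]))]
lens expected [587.85  76.64]
```

View pics/a12.png

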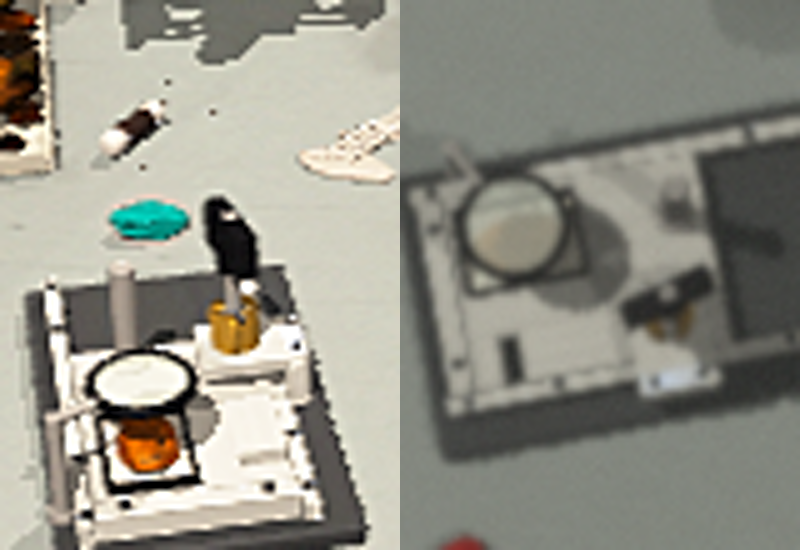

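View pics/t12.png

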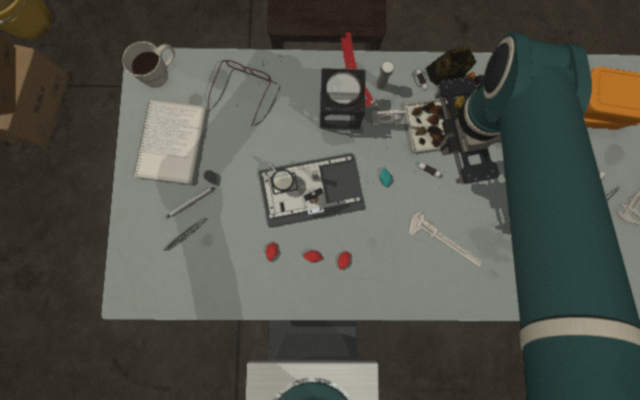

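```bash
python3 -c "
from plant import *
print(sense()['contact_force']);print(job_done())"
```

```text
[-0.23578759 -0.09921802 -0.33424774]
the job is handed in; nothing more can be done
None
```

The slide is unlocked and the carriage is pushed against its end stop, with the stone under the lens. I handed the job in at about 23 s; no verdict is reported.

**Plunger:** I pulled it up until the top stop was just felt, at about 15 mm with roughly 7 N on the stop. I backed off to about 14 mm and turned it 75° clockwise with almost no twisting resistance. It then dropped into the rest notch about 9 mm up. After I let go it stayed up and turned, and it still shows that way in the last pictures.

**Carriage:** I pushed it by its post with 2–4 N until it stopped. At up to about 11 N it did not move further. The post travelled about 80 mm by the top camera, from (620, −80) to (608, −1) mm. The top camera puts the pocket at (584, 75) and the stone at (584, 73), against about (588, 77) expected for the lens.

**Final state:** The arm is clear and reads about zero force. The other things look untouched in the last pictures, except the part of the table that the arm hides from the top camera.

**Where checks disagreed:** The cameras' fixture position was about 3 mm off from what the grip felt, so I corrected by feel. The side camera's stone reading was about 16 mm off the top camera's in x, and I relied on the top camera and the picture.

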